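# Stock the counter display behind its rail

## Task

Stock the small wooden display rack on the counter: take the two small jars with cream lids from the table, lift each over the steel rail along the rack's front and set it down gently, not dropping it, so that it stands upright on the rack's board behind the rail. Leave the tall pickle jar standing where it is.

Things in the scene. Friction and masses are not known exactly. Their poses are not given: they have to be found in the camera images.
- display_rack: counter display rack of brown wood, fixed to the table (it does not move): 264 mm long (along its y), 136 mm deep (along its x), on the table. Its front (-x, toward the robot) has two thin steel rails on steel posts, its back (+x) and both ends are wooden walls. Origin: centre of its underside, on the table; x points from front to back, y along its length, z up
- rack_floor (a point): centre of the board on which jars stand, on its top, 55 mm above the table; axes as the rack's. Clear space: 120 mm either way along y; along x from -58 mm (rail) to +56 mm (back wall). Above the board the rail is 32 mm high, the end walls 20 mm, the back wall 34 mm, 8 to 12 mm thick. Two jars fit side by side, e.g. 60 mm either side of this point
- jar_a: preserve jar, pale amber contents and a cream screw lid, 60 mm in diameter, 92 mm tall, 0.2 to 0.4 kg, standing on the table; identical to the other small jar. Origin: centre of its underside, z up along the jar. Round: any grasp yaw will do. Body straight-sided and 60 mm wide from 5 to 52 mm up (grip here); best near 45 mm; the shoulder above slopes; lid 54 mm wide, 74 to 91 mm up
- jar_b: preserve jar, pale amber contents and a cream screw lid, 60 mm in diameter, 92 mm tall, 0.2 to 0.4 kg, standing on the table; identical to the other small jar. Origin: centre of its underside, z up along the jar. Round: any grasp yaw will do. Body straight-sided and 60 mm wide from 5 to 52 mm up (grip here); best near 45 mm; the shoulder above slopes; lid 54 mm wide, 74 to 91 mm up
- pickle_jar: taller pickle jar, green contents, white lid, 68 mm in diameter, 122 mm tall, about 0.5 kg, standing on the table in a row with the small jars (any of the three may be left, middle or right); not to be moved. Origin: centre of its underside, z up. Behind the row stands a shut cash box, 84 mm tall
Not all that is in view belongs to the job. Leave any blue or red look-alike of the jar_b alone.

How it is judged:
At the end, for the whole second after the job is handed in: Both small jars stand on the rack's board behind the rail: underside within 6 mm of the board's height, within 35 mm across and 100 mm along of the board's centre, upright within 0.1 rad, at rest (under 0.02 m/s). The pickle jar stands upright within 25 mm of where it started (x of jar_a in the frame of rack_floor between -0.035 and 0.035 m and y of jar_a in the frame of rack_floor between -0.1 and 0.1 m and z of jar_a in the frame of rack_floor between -0.006 and 0.006 m and angle between each of jar_a, jar_b, pickle_jar's own z axis and vertical below 0.1 rad and linear speed of each of jar_a, jar_b below 0.02 m/s and x of jar_b in the frame of rack_floor between -0.035 and 0.035 m and y of jar_b in the frame of rack_floor between -0.1 and 0.1 m and z of jar_b in the frame of rack_floor between -0.006 and 0.006 m and distance of pickle_jar from where it was at the start of the episode below 0.025 m); the robot touches nothing.
It fails at once if the pickle jar is moved more than 25 mm or tipped (distance of pickle_jar from where it was at the start of the episode above 0.025 m or angle between pickle_jar's own z axis and vertical above 0.35 rad).
It fails at once if a small jar is tipped over (more than 1 rad from upright) (angle between any of jar_a, jar_b's own z axis and vertical above 1 rad).
It fails at once if a small jar is dropped onto the rack (moving at over 0.6 m/s within 40 mm above its board, as after a free fall of 2 cm) ((linear speed of jar_a above 0.6 m/s and z of jar_a in the frame of rack_floor below 0.04 m and x of jar_a in the frame of rack_floor between -0.068 and 0.068 m and y of jar_a in the frame of rack_floor between -0.13 and 0.13 m) or (linear speed of jar_b above 0.6 m/s and z of jar_b in the frame of rack_floor below 0.04 m and x of jar_b in the frame of rack_floor between -0.068 and 0.068 m and y of jar_b in the frame of rack_floor between -0.13 and 0.13 m)).
It also fails if it takes over 64 s, if anything falls off the work surface, if the arm or the gripper's body presses on something with over 40 N, if the wrist force passes 120 N, or if a joint passes its speed limit or range.

## Robot

A 7-joint arm with a two-finger parallel gripper is mounted at the origin on a cart in front of the work surface, level with it; the furniture and walls round the work are solid. World frame = base frame: x ahead of the robot, y to its left, z up, the work surface at z = 0. Lengths are in m, angles in rad, forces in N, time in s.
With the tool pointing down it reaches from about 0.425 to 0.825 m from the base axis. Payload 3.6 kg.
Tool frame: the origin (TCP) lies midway between the tips of the shut fingers; the grasp point (between the pads) lies r.grip_depth behind it (r.grip_depth is the distance from the TCP to the grasp point, in m); z points along the fingers, y is the line along which they close (so a half turn about z gives the same grasp; the last joint's range is limited). The gripper opens to 93 mm and grips with 3 to 60 N. Pads are 15 mm wide; open, the fingers measure 128 mm over their backs; the gripper's body (75 mm by 188 mm) begins 65 mm behind the grasp point.
Start: joints at [1.196, 0.615, -0.013, 1.423, 0.008, 1.103, -0.04], TCP at [0.222, -0.611, 0.219] pointing down, gripper open.
Joint ranges: [-3.12, 3.12], [-0.3, 2.06], [-1.34, 1.32], [0.26, 2.42], [-1.36, 4.5], [0.01, 1.98], [-2.84, 2.84]. Speed limits (rad/s): [2.79, 2.79, 3.14, 3.14, 3.14, 3.14, 3.14].

## Interface

Orientations are given as [roll, pitch, yaw] about the fixed x, y, z axes, in that order (R = Rz(yaw) Ry(pitch) Rx(roll)).
In Python, from station import status, get_image, get_calibration, workorder, find_in, spot_point, r gives the robot as it stands. The module is installed in compiled form; this text tells all that it offers.
- The arm moves only by the tool jog_arm, never from a script. Its argument "commands" is a list of rows, each a list of 3 entries, a list of its own where there are three numbers: the turn, a rotation vector about the tool's x, y, z each as a share of 120 degrees, from -1 to 1, then the shift along the tool's x, y, z each as a share of 800 mm, from -1 to 1, then the closure, from -1 (fully open) to 1 (shut). In form: [[[rx, ry, rz], [tx, ty, tz], hand], ...]. A call has exactly 5 rows; each row is the pose to reach, as a shift and turn from the pose commanded when the call began, along the tool's axes at that moment; what a row does not reach only later rows make up. A row lasts 1/10 s, in which the tool goes at most 50 mm and 8.59 degrees, less where a joint would pass 70% of its speed; a pose out of reach is approached as far as the arm can. A call with a number of a shift or a turn outside -1 to 1 is refused whole. A call with a gripper value outside its range is refused whole. The fingers move at their own pace and stop on an object; the grip force is fixed at half the most. Time passes only in rows, so rows that repeat a pose let the fingers close, or fill a call up. It gives the time, the measured TCP pose, the force, the opening and the grip force at its end, in the units of the state.
- status.sense(): the state, without advancing time (a new reading comes with each control period).
- get_image(name): name is "side" or "top" or "wrist"; returns the picture (420x560x3 uint8, blue, green, red); there is no depth.
- get_calibration(name): a dict with "fx", "fy", "cx", "cy" (pixels), "D" ([k1, k2, p1, p2, k3] as OpenCV has them; the pictures are not rectified), "extrinsics" (4x4, takes a point from world to camera coordinates); the wrist camera has in their place "tool_from_camera" (4x4, takes a point from camera to tool coordinates, whose origin is the TCP and whose axes are the flange's). Camera axes: x right, y down, z forward; pixel columns grow to the right and rows downward; lengths in m; the calibration is good to about 2 mm. A picture is of the moment at which its call begins: read the wrist's pose just before it. get_calibration takes no time and is no camera call.
- workorder.finish_job(): hands the job in; it is judged then, once.
Trained networks look in the newest picture that a camera, given by its name, has taken for a name from the list of things; names that differ only in an ending like _2 or _b are one class to them, and where a whole thing is asked for, a point or a joint stands for the part that bears it (a point fixed in the world has none). Each returns a list of dicts, best first, with "p" (0 to 1); they miss things now and then, are a little off and sometimes report something else, mostly with a low value. They report only what shows in the picture. A call takes as long as a camera call. They do not tell look-alikes from the thing itself.
- find_in(camera, target): "centre" ([x, y, z] in m, in world coordinates, good to about 4 mm: the middle of the surface that is visible of it).
- spot_point(camera, target): "centre" ([x, y, z] in m, in world coordinates, good to about 4 mm: a listed point, or the origin of a listed thing).
The state is a dict: "clock": time; "joints": joint angles; "joint_vel": joint speeds; "joint_torque": joint torques, N m; "tool_pos": TCP position; "orientation": TCP orientation; "wrist_force": force on the tool from outside, world axes, zero at the start; "ft_torque": the same for the moment, N m; "opening": finger opening in m; "grasp_force": force on a finger pad.
Only numpy, scipy, OpenCV 4.12 (cv2) and the standard library are available. Lean on these libraries where they do the work, as an engineer would, in place of code of your own. Each camera call takes 0.05 s, during which the arm holds its last target. There are 200 camera calls.

## Working session

There is one attempt and no reset: what is moved stays moved. The work goes in short steps, Python scripts to look and compute and a tool call to move; the robot and the scene stay as the last step left them, time stands still between calls to the robot, and variables do not carry over. Pictures are saved under pics/ and viewed, at most 10 in all, crops included, and the job is handed in when it is done.

Besides the shell and the picture viewer there is one more tool, called after "Request:" as name(argument=value, ...), one argument or row to a line, values as JSON. jog_arm: Moves the arm, as the interface text tells. Shift numbers are shares of 800 mm and turn numbers shares of 120 degrees, none past 1 either way. Its arguments: {"type":"object","properties":{"commands":{"type":"array","items":{"type":"array"}}},"required":["commands"]}

```bash
mkdir -p pics; cat > h.py <<'E'
import numpy as np,cv2
from station import *
from scipy.spatial.transform import Rotation as R
E
python3 - <<'E'
from h import *
s=status.sense();print(s['clock'],s['tool_pos'],s['orientation'],s['opening'],r.grip_depth)
for c in('side','top'):
    cv2.imwrite(f'pics/{c}0.png',get_image(c))
    for f in(find_in,spot_point):
        for t in('jar_a','pickle_jar','display_rack','rack_floor'):
            try:
                print(c,f.__name__,t,[(np.round(d['centre'],3).tolist(),round(d['p'],2)) for d in f(c,t)])
            except Exception as e: print(c,t,e)
E
```

```text
0.0 [ 0.22125665 -0.61033159  0.21748379] [-3.13901883e+00  6.99985243e-05  3.47855091e-01] 0.0927464455373106 0.0188
side call jar_a [([0.559, 0.346, 0.067], 0.87), ([0.652, 0.345, 0.062], 0.83), ([0.445, 0.186, 0.061], 0.72), ([0.456, 0.379, 0.06], 0.71), ([0.499, 0.275, 0.064], 0.7)]
side call pickle_jar [([0.423, 0.005, 0.078], 0.87)]
side call display_rack [([0.58, -0.301, 0.06], 0.62)]
side call rack_floor [([0.582, -0.299, 0.054], 0.66)]
side call jar_a [([0.67, 0.334, -0.0], 0.92), ([0.512, 0.264, -0.0], 0.88), ([0.453, 0.17, 0.002], 0.87), ([0.576, 0.332, 0.002], 0.86), ([0.508, 0.072, 0.005], 0.61)]
side call pickle_jar [([0.436, -0.019, -0.004], 0.85)]
side call display_rack [([0.586, -0.306, 0.006], 0.7)]
side call rack_floor [([0.586, -0.304, 0.058], 0.56)]
top call jar_a [([0.448, 0.164, 0.09], 0.94), ([0.662, 0.323, 0.084], 0.86), ([0.502, 0.251, 0.092], 0.85), ([0.506, 0.064, 0.09], 0.67), ([0.569, 0.323, 0.093], 0.65), ([0.467, 0.35, 0.091], 0.62), ([0.588, -0.312, 0.059], 0.45)]
top call pickle_jar [([0.437, -0.012, 0.123], 0.61)]
top call display_rack [([0.582, -0.311, 0.058], 0.97)]
top call rack_floor [([0.587, -0.309, 0.055], 0.94)]
top call jar_a [([0.508, 0.263, -0.0], 0.78), ([0.667, 0.333, -0.0], 0.77), ([0.572, 0.33, -0.0], 0.73), ([0.51, 0.068, -0.002], 0.72), ([0.474, 0.365, 0.001], 0.7), ([0.454, 0.174, -0.001], 0.66)]
top call pickle_jar [([0.443, -0.016, 0.004], 0.74)]
top call display_rack [([0.584, -0.308, 0.004], 0.75)]
top call rack_floor [([0.471, 0.362, -0.001], 0.16)]
```

View pics/top0.png

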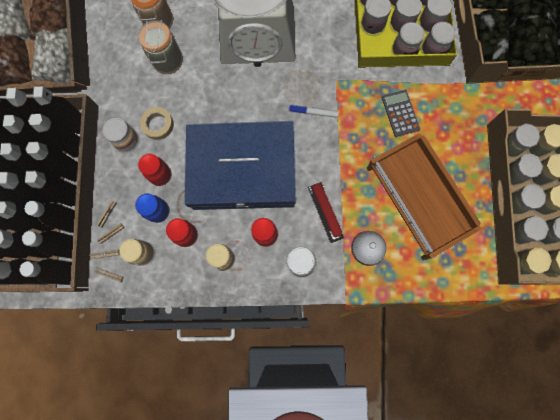

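View pics/side0.png

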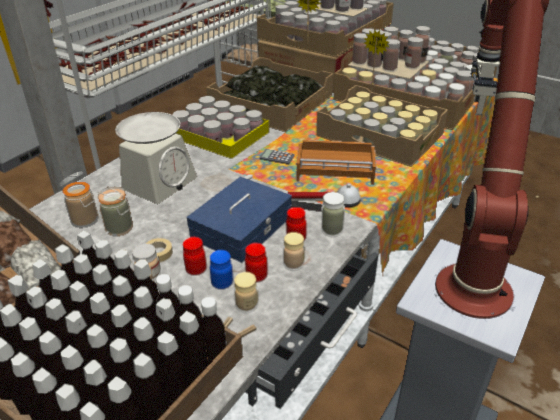

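Candidates in the top view: cream lids at (133,251) and (218,256) are the targets. The look-alikes are red at (179,231), (263,231) and (151,166), and blue at (150,207). The white lid at (301,261) is the pickle jar, and the cream lid at (540,260) sits in a crate. The rack is at (423,195), turned, with its rail at lower left. I'll check this in close crops.

```bash
python3 - <<'E'
from h import *
im=cv2.imread('pics/top0.png')
a=cv2.resize(im[190:290,90:330],None,fx=3.3,fy=3.3,interpolation=3);b=cv2.resize(im[125:265,360:490],None,fx=4,fy=4,interpolation=3)
cv2.imwrite('pics/c1.png',a);cv2.imwrite('pics/c2.png',b)
E
```

```text
(no output)
```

View pics/c1.png

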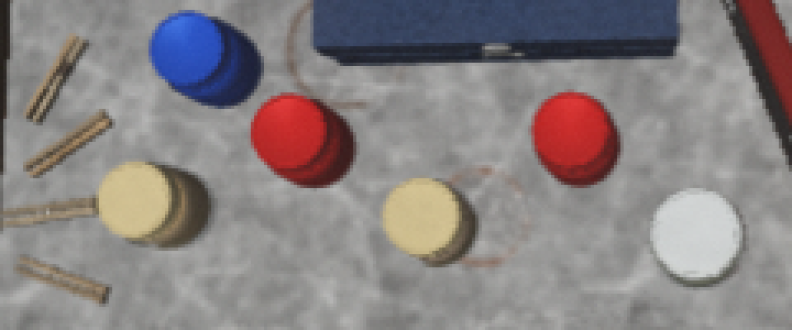

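View pics/c2.png

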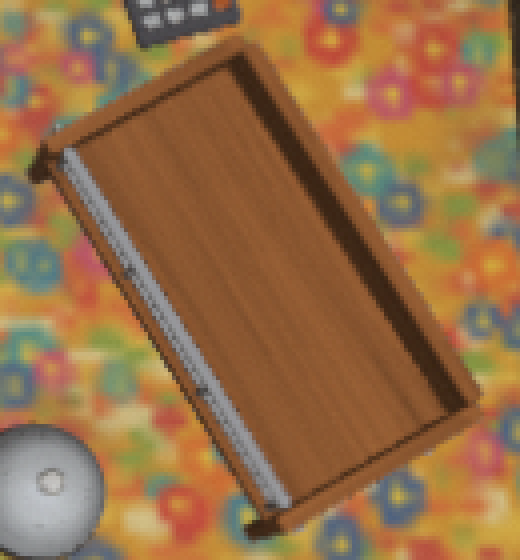

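The close crop confirms cream lids at (131,251) and (218,256), clear of the red and blue jars. The rack's rail runs from (377,163) to (431,251).

```bash
cat >> h.py <<'E'
def unp(cam,px,z):
    c=get_calibration(cam);K=np.array([[c['fx'],0,c['cx']],[0,c['fy'],c['cy']],[0,0,1.]])
    u=cv2.undistortPoints(np.array([[px]],float),K,np.array(c['D'],float))[0,0]
    E=np.array(c['extrinsics']);d=E[:3,:3].T@[*u,1];o=-E[:3,:3].T@E[:3,3]
    return o+d*(z-o[2])/d[2]
E
python3 - <<'E'
from h import *
P=lambda x,y,k,ox,oy,z:unp('top',((x+.5)/k-.5+ox,(y+.5)/k-.5+oy),z)
for n,p in dict(A=(135,200),B=(422,217)).items(): print(n,P(*p,3.3,90,190,.092).round(4))
print('pickle',P(697,236,3.3,90,190,.122).round(4))
q=[P(70,152,4,360,125,.087),P(283,505,4,360,125,.087),P(245,40,4,360,125,.089),P(480,398,4,360,125,.089)]
for p in q: print(p.round(4))
for a,b in((0,1),(2,3)):
    d=q[a]-q[b]; print(np.linalg.norm(d),np.degrees(np.arctan2(d[1],d[0]))-90)
print((sum(q)/4).round(4))
c=get_calibration('wrist');print(np.round(c['tool_from_camera'],3))
E
```

```text
A [0.4688 0.3655 0.092 ]
B [0.4531 0.1688 0.092 ]
pickle [ 0.4342 -0.0148  0.122 ]
[ 0.6572 -0.1962  0.087 ]
[ 0.4521 -0.302   0.087 ]
[ 0.7212 -0.3012  0.089 ]
[ 0.5086 -0.4164  0.089 ]
0.23074387160218177 -62.71602629760397
0.24175964976096342 -61.55541306288502
[ 0.5848 -0.304   0.088 ]
[[ 0.001 -0.971 -0.238  0.065]
 [ 1.     0.001 -0.001 -0.   ]
 [ 0.001 -0.238  0.971 -0.167]
 [ 0.     0.     0.     1.   ]]
```

```bash
cat >> h.py <<'E'
def rot(yaw): return R.from_euler('xyz',[np.pi,0,np.radians(yaw)])
def plan(wps,hand):
    "wps: (x,y,z,yaw_deg,calls); prints jog calls from the present pose"
    s=status.sense();p=np.array(s['tool_pos']);q=R.from_euler('xyz',s['orientation'])
    print('at',p.round(4),np.degrees(s['orientation']).round(2),s['clock'])
    for x,y,z,yaw,n in wps:
        P=np.array([x,y,z]);rv=(q.inv()*rot(yaw)).as_rotvec()
        Q=lambda t:q*R.from_rotvec(rv*t)
        for k in range(n):
            q0=Q(k/n);p0=p+(P-p)*k/n;rows=[]
            for j in range(1,6):
                t=(k+j/5)/n
                tr=(q0.inv()*Q(t)).as_rotvec()/np.radians(120);sh=q0.inv().apply(p+(P-p)*t-p0)/.8
                rows.append([(tr.round(3)+0).tolist(),(sh.round(4)+0).tolist(),hand])
            print(rows)
        p,q=P,rot(yaw)
E
python3 -c "
from h import *
plan([(.48,-.3,.25,60,2),(.454,.17,.22,110,3)],-1)"
```

```text
at [ 0.2216 -0.611   0.2186] [-180.     -0.     19.93] 0.9
[[[0.0, 0.0, -0.033], [0.0436, -0.0255, -0.0039], -1], [[0.0, 0.0, -0.067], [0.0872, -0.0511, -0.0078], -1], [[0.0, 0.0, -0.1], [0.1309, -0.0766, -0.0117], -1], [[0.0, 0.0, -0.134], [0.1745, -0.1022, -0.0157], -1], [[0.0, 0.0, -0.167], [0.2181, -0.1277, -0.0196], -1]]
[[[0.0, 0.0, -0.033], [0.0497, -0.0091, -0.0039], -1], [[0.0, 0.0, -0.067], [0.0995, -0.0181, -0.0078], -1], [[0.0, 0.0, -0.1], [0.1492, -0.0272, -0.0118], -1], [[0.0, 0.0, -0.134], [0.1989, -0.0362, -0.0157], -1], [[0.0, 0.0, -0.167], [0.2487, -0.0453, -0.0196], -1]]
[[[0.0, 0.0, -0.028], [0.0328, -0.0215, 0.0025], -1], [[0.0, 0.0, -0.056], [0.0657, -0.0429, 0.005], -1], [[0.0, 0.0, -0.083], [0.0985, -0.0644, 0.0075], -1], [[0.0, 0.0, -0.111], [0.1313, -0.0858, 0.01], -1], [[0.0, 0.0, -0.139], [0.1642, -0.1073, 0.0125], -1]]
[[[0.0, 0.0, -0.028], [0.0376, -0.0111, 0.0025], -1], [[0.0, 0.0, -0.056], [0.0752, -0.0223, 0.005], -1], [[0.0, 0.0, -0.083], [0.1128, -0.0334, 0.0075], -1], [[0.0, 0.0, -0.111], [0.1504, -0.0446, 0.01], -1], [[0.0, 0.0, -0.139], [0.1881, -0.0557, 0.0125], -1]]
[[[0.0, 0.0, -0.028], [0.0392, 0.0001, 0.0025], -1], [[0.0, 0.0, -0.056], [0.0785, 0.0002, 0.005], -1], [[0.0, 0.0, -0.083], [0.1177, 0.0003, 0.0075], -1], [[0.0, 0.0, -0.111], [0.1569, 0.0005, 0.01], -1], [[0.0, 0.0, -0.139], [0.1961, 0.0006, 0.0125], -1]]
```

Request:
jog_arm(
  commands=[
    [[0,0,-0.033],[0.044,-0.026,-0.004],-1],
    [[0,0,-0.067],[0.087,-0.051,-0.008],-1],
    [[0,0,-0.1],[0.131,-0.077,-0.012],-1],
    [[0,0,-0.134],[0.175,-0.102,-0.016],-1],
    [[0,0,-0.167],[0.218,-0.128,-0.02],-1],
  ],
)

```text
clock: 1.4
tool_pos: [0.3517, -0.4541, 0.235]
orientation: [3.141, -0.0, 0.7]
wrist_force: [0.0, 0.8, -0.6]
opening: 0.0931
grasp_force: 0.0
```

Request:
jog_arm(
  commands=[
    [[0,0,-0.033],[0.05,-0.009,-0.004],-1],
    [[0,0,-0.067],[0.1,-0.018,-0.008],-1],
    [[0,0,-0.1],[0.149,-0.027,-0.012],-1],
    [[0,0,-0.134],[0.199,-0.036,-0.016],-1],
    [[0,0,-0.167],[0.249,-0.045,-0.02],-1],
  ],
)

```text
clock: 1.9
tool_pos: [0.481, -0.2986, 0.2511]
orientation: [3.141, 0.0, 1.05]
wrist_force: [1.1, -0.1, 0.5]
opening: 0.0931
grasp_force: 0.0
```

Request:
jog_arm(
  commands=[
    [[0,0,-0.028],[0.033,-0.022,0.003],-1],
    [[0,0,-0.056],[0.066,-0.043,0.005],-1],
    [[0,0,-0.083],[0.099,-0.064,0.008],-1],
    [[0,0,-0.111],[0.131,-0.086,0.01],-1],
    [[0,0,-0.139],[0.164,-0.107,0.013],-1],
  ],
)

```text
clock: 2.4
tool_pos: [0.4715, -0.1423, 0.2405]
orientation: [3.141, 0.0, 1.341]
wrist_force: [0.5, 0.7, 0.1]
opening: 0.0933
grasp_force: 0.0
```

Request:
jog_arm(
  commands=[
    [[0,0,-0.028],[0.038,-0.011,0.003],-1],
    [[0,0,-0.056],[0.075,-0.022,0.005],-1],
    [[0,0,-0.083],[0.113,-0.033,0.008],-1],
    [[0,0,-0.111],[0.15,-0.045,0.01],-1],
    [[0,0,-0.139],[0.188,-0.056,0.013],-1],
  ],
)

```text
clock: 2.9
tool_pos: [0.4626, 0.0144, 0.2302]
orientation: [3.141, 0.0, 1.632]
wrist_force: [0.0, 0.0, 0.7]
opening: 0.0931
grasp_force: 0.0
```

Request:
jog_arm(
  commands=[
    [[0,0,-0.028],[0.039,0,0.003],-1],
    [[0,0,-0.056],[0.079,0,0.005],-1],
    [[0,0,-0.083],[0.118,0,0.008],-1],
    [[0,0,-0.111],[0.157,0,0.01],-1],
    [[0,0,-0.139],[0.196,0,0.013],-1],
  ],
)

```text
clock: 3.4
tool_pos: [0.4535, 0.171, 0.2197]
orientation: [3.141, 0.0, 1.923]
wrist_force: [0.8, 0.6, -0.0]
opening: 0.0928
grasp_force: 0.0
```

Tracking is excellent. Next I look with the wrist camera.

```bash
cat >> h.py <<'E'
def wunp(px,z):
    s=status.sense();c=get_calibration('wrist');K=np.array([[c['fx'],0,c['cx']],[0,c['fy'],c['cy']],[0,0,1.]])
    u=cv2.undistortPoints(np.array([[px]],float),K,np.array(c['D'],float))[0,0]
    T=np.eye(4);T[:3,:3]=R.from_euler('xyz',s['orientation']).as_matrix();T[:3,3]=s['tool_pos']
    T=T@np.array(c['tool_from_camera']);d=T[:3,:3]@[*u,1];o=T[:3,3]
    return o+d*(z-o[2])/d[2]
def look(name,*ts):
    im=get_image('wrist');cv2.imwrite(f'pics/{name}.png',im)
    for t in ts:
        for f,l in((find_in,'find'),(spot_point,'spot')): print(t,l,[(np.round(d['centre'],4).tolist(),round(d['p'],2)) for d in f('wrist',t)])
    return im
def lid(im,z=.091):
    h=cv2.cvtColor(im,cv2.COLOR_BGR2HSV)
    m=cv2.inRange(h,(14,50,120),(32,160,255))
    m=cv2.morphologyEx(m,cv2.MORPH_OPEN,np.ones((5,5)))
    n,_,st,ce=cv2.connectedComponentsWithStats(m)
    for i in range(1,n):
        if st[i,4]>800: print('cream',st[i],ce[i].round(1),wunp(ce[i],z).round(4))
E
python3 -c "
from h import *
im=look('w1','jar_b');lid(im)"
```

```text
jar_b find [([0.4503, 0.1782, 0.0902], 0.95), ([0.5021, 0.2575, 0.0929], 0.95), ([0.5046, 0.0803, 0.0572], 0.95), ([0.4694, 0.3445, 0.0595], 0.87), ([0.5644, 0.3286, 0.0844], 0.74), ([0.6439, 0.3156, 0.0601], 0.68)]
jar_b spot [([0.511, 0.2614, 0.0014], 0.81), ([0.469, 0.37, -0.0043], 0.64), ([0.4539, 0.1709, -0.0002], 0.64), ([0.6643, 0.3268, -0.0029], 0.6), ([0.5733, 0.3347, -0.0048], 0.59)]
```

View pics/w1.png

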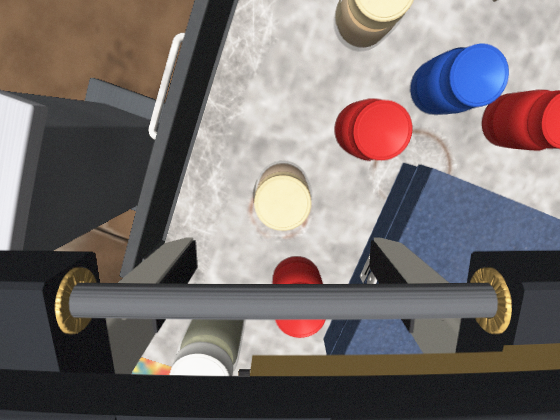

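The wrist view shows the cream lid at (282,203), nearly centred between the fingers. Red jars are at (374,130) and (298,310), and the other cream jar is at (370,8).

```bash
python3 -c "
from h import *
print(wunp((282,202.5),.091).round(4))
plan([(.454,.17,.026,110,2)],-1)"
```

```text
[0.4519 0.1714 0.091 ]
at [0.4529 0.172  0.2197] [ 1.7997e+02 -6.0000e-02  1.1029e+02] 3.55
[[[0.0, 0.0, 0.0], [-0.0003, 0.0, 0.0242], -1], [[0.0, 0.0, 0.0], [-0.0006, 0.0, 0.0484], -1], [[0.0, 0.0, 0.001], [-0.0009, 0.0001, 0.0726], -1], [[0.0, 0.0, 0.001], [-0.0012, 0.0001, 0.0968], -1], [[0.0, 0.0, 0.001], [-0.0015, 0.0001, 0.121], -1]]
[[[0.0, 0.0, 0.0], [-0.0003, 0.0, 0.0242], -1], [[0.0, 0.0, 0.0], [-0.0006, 0.0001, 0.0484], -1], [[0.0, 0.0, 0.001], [-0.0009, 0.0001, 0.0726], -1], [[0.0, 0.0, 0.001], [-0.0012, 0.0001, 0.0968], -1], [[0.0, 0.0, 0.001], [-0.0015, 0.0002, 0.121], -1]]
```

Request:
jog_arm(
  commands=[
    [[0,0,0],[0,0,0.024],-1],
    [[0,0,0],[0,0,0.048],-1],
    [[0,0,0],[0,0,0.073],-1],
    [[0,0,0],[0,0,0.097],-1],
    [[0,0,0],[0,0,0.121],-1],
  ],
)

```text
clock: 4.05
tool_pos: [0.454, 0.1679, 0.1221]
orientation: [3.141, 0.001, 1.917]
wrist_force: [0.5, -0.2, 0.4]
opening: 0.0927
grasp_force: 0.0
```

Request:
jog_arm(
  commands=[
    [[0,0,0],[0,0,0.03],-1],
    [[0,0,0],[0,0,0.06],-1],
    [[0,0,0],[0,0,0.09],-1],
    [[0,0,0],[0,0,0.11],-1],
    [[0,0,0],[0,0,0.121],-1],
  ],
)

```text
clock: 4.55
tool_pos: [0.4534, 0.1679, 0.0247]
orientation: [-3.14, 0.001, 1.918]
wrist_force: [0.4, 0.8, 0.7]
opening: 0.0928
grasp_force: 0.0
```

Request:
jog_arm(
  commands=[
    [[0,0,0],[0,0,0],1],
    [[0,0,0],[0,0,0],1],
    [[0,0,0],[0,0,0],1],
    [[0,0,0],[0,0,0],1],
    [[0,0,0],[0,0,0],1],
  ],
)

```text
clock: 5.05
tool_pos: [0.4539, 0.17, 0.0265]
orientation: [3.14, -0.0, 1.921]
wrist_force: [-0.5, -0.3, 3.0]
opening: 0.0584
grasp_force: 30.1
```

Request:
jog_arm(
  commands=[
    [[0,0,0],[0,0,0],1],
    [[0,0,0],[0,0,0],1],
    [[0,0,0],[0,0,0],1],
    [[0,0,0],[0,0,0],1],
    [[0,0,0],[0,0,0],1],
  ],
)

```text
clock: 5.55
tool_pos: [0.4539, 0.17, 0.0265]
orientation: [3.14, 0.0, 1.921]
wrist_force: [0.1, -1.0, 5.4]
opening: 0.0583
grasp_force: 30.0
```

```bash
python3 -c "
from h import *
plan([(.46,.17,.22,110,2),(.49,-.08,.23,114,2),(.629,-.284,.2,118,2)],1)"
```

```text
at [0.4539 0.17   0.0265] [1.7993e+02 1.0000e-02 1.1004e+02] 5.55
[[[0.0, 0.0, 0.0], [-0.0003, 0.0008, -0.0242], 1], [[0.0, 0.0, 0.0], [-0.0005, 0.0015, -0.0484], 1], [[0.0, 0.0, 0.0], [-0.0008, 0.0023, -0.0726], 1], [[0.0, 0.0, 0.0], [-0.0011, 0.003, -0.0968], 1], [[0.0, 0.0, 0.0], [-0.0013, 0.0038, -0.1209], 1]]
[[[0.0, 0.0, 0.0], [-0.0003, 0.0007, -0.0242], 1], [[0.0, 0.0, 0.0], [-0.0005, 0.0015, -0.0484], 1], [[0.0, 0.0, 0.0], [-0.0008, 0.0022, -0.0726], 1], [[0.0, 0.0, 0.0], [-0.001, 0.0029, -0.0968], 1], [[0.0, 0.0, 0.0], [-0.0013, 0.0037, -0.1209], 1]]
[[[0.0, 0.0, -0.003], [-0.0306, -0.0072, -0.0013], 1], [[0.0, 0.0, -0.007], [-0.0613, -0.0143, -0.0025], 1], [[0.0, 0.0, -0.01], [-0.0919, -0.0215, -0.0038], 1], [[0.0, 0.0, -0.013], [-0.1226, -0.0287, -0.005], 1], [[0.0, 0.0, -0.017], [-0.1532, -0.0358, -0.0063], 1]]
[[[0.0, 0.0, -0.003], [-0.0304, -0.0082, -0.0013], 1], [[0.0, 0.0, -0.007], [-0.0608, -0.0165, -0.0025], 1], [[0.0, 0.0, -0.01], [-0.0911, -0.0247, -0.0038], 1], [[0.0, 0.0, -0.013], [-0.1215, -0.0329, -0.005], 1], [[0.0, 0.0, -0.017], [-0.1519, -0.0411, -0.0063], 1]]
[[[0.0, 0.0, -0.003], [-0.0304, 0.0055, 0.0038], 1], [[0.0, 0.0, -0.007], [-0.0607, 0.011, 0.0075], 1], [[0.0, 0.0, -0.01], [-0.0911, 0.0165, 0.0113], 1], [[0.0, 0.0, -0.013], [-0.1214, 0.022, 0.015], 1], [[0.0, 0.0, -0.017], [-0.1518, 0.0275, 0.0187], 1]]
[[[0.0, 0.0, -0.003], [-0.0305, 0.0044, 0.0038], 1], [[0.0, 0.0, -0.007], [-0.0611, 0.0089, 0.0075], 1], [[0.0, 0.0, -0.01], [-0.0916, 0.0133, 0.0113], 1], [[0.0, 0.0, -0.013], [-0.1221, 0.0178, 0.015], 1], [[0.0, 0.0, -0.017], [-0.1527, 0.0222, 0.0188], 1]]
```

Request:
jog_arm(
  commands=[
    [[0,0,0],[0,0,-0.015],1],
    [[0,0,0],[0,0,-0.04],1],
    [[0,0,0],[0,0,-0.07],1],
    [[0,0,0],[0,0,-0.1],1],
    [[0,0,0],[0,0,-0.13],1],
  ],
)

```text
clock: 6.05
tool_pos: [0.4525, 0.1694, 0.1308]
orientation: [-3.14, -0.0, 1.921]
wrist_force: [-0.2, -0.5, -1.7]
opening: 0.058
grasp_force: 30.0
```

Request:
jog_arm(
  commands=[
    [[0,0,0],[0,0.002,-0.03],1],
    [[0,0,0],[0,0.004,-0.06],1],
    [[0,0,0],[-0.001,0.006,-0.085],1],
    [[0,0,0],[-0.002,0.007,-0.1],1],
    [[0,0,0],[-0.003,0.008,-0.112],1],
  ],
)

```text
clock: 6.55
tool_pos: [0.4596, 0.1695, 0.2203]
orientation: [-3.141, 0.0, 1.921]
wrist_force: [0.0, -0.3, -2.3]
opening: 0.0579
grasp_force: 30.0
```

Request:
jog_arm(
  commands=[
    [[0,0,-0.003],[-0.02,-0.005,-0.001],1],
    [[0,0,-0.007],[-0.05,-0.012,-0.003],1],
    [[0,0,-0.01],[-0.085,-0.02,-0.004],1],
    [[0,0,-0.013],[-0.12,-0.028,-0.005],1],
    [[0,0,-0.017],[-0.153,-0.036,-0.006],1],
  ],
)

```text
clock: 7.05
tool_pos: [0.4742, 0.0434, 0.2239]
orientation: [-3.14, -0.0, 1.957]
wrist_force: [0.2, 0.6, -3.5]
opening: 0.0581
grasp_force: 30.0
```

Request:
jog_arm(
  commands=[
    [[0,0,-0.003],[-0.03,-0.008,-0.001],1],
    [[0,0,-0.007],[-0.061,-0.017,-0.003],1],
    [[0,0,-0.01],[-0.091,-0.025,-0.004],1],
    [[0,0,-0.013],[-0.122,-0.033,-0.005],1],
    [[0,0,-0.017],[-0.152,-0.041,-0.006],1],
  ],
)

```text
clock: 7.55
tool_pos: [0.4895, -0.0811, 0.2287]
orientation: [-3.14, -0.001, 1.992]
wrist_force: [0.1, 0.4, -2.7]
opening: 0.0581
grasp_force: 30.0
```

Request:
jog_arm(
  commands=[
    [[0,0,-0.003],[-0.03,0.006,0.004],1],
    [[0,0,-0.007],[-0.061,0.011,0.008],1],
    [[0,0,-0.01],[-0.091,0.017,0.011],1],
    [[0,0,-0.013],[-0.121,0.022,0.015],1],
    [[0,0,-0.017],[-0.152,0.028,0.019],1],
  ],
)

```text
clock: 8.05
tool_pos: [0.56, -0.1825, 0.2131]
orientation: [-3.14, -0.002, 2.028]
wrist_force: [-0.1, 0.7, -2.6]
opening: 0.0582
grasp_force: 30.0
```

Request:
jog_arm(
  commands=[
    [[0,0,-0.003],[-0.035,0.004,0.004],1],
    [[0,0,-0.007],[-0.07,0.009,0.008],1],
    [[0,0,-0.01],[-0.105,0.013,0.011],1],
    [[0,0,-0.013],[-0.135,0.018,0.015],1],
    [[0,0,-0.017],[-0.153,0.022,0.019],1],
  ],
)

```text
clock: 8.55
tool_pos: [0.6298, -0.2864, 0.197]
orientation: [-3.139, -0.001, 2.061]
wrist_force: [-0.6, -0.7, -2.7]
opening: 0.0578
grasp_force: 30.0
```

```bash
python3 -c "
from h import *
im=look('w2','display_rack','rack_floor')
cv2.imwrite('pics/t2.png',get_image('top'))
print([(np.round(d['centre'],4).tolist(),round(d['p'],2)) for d in spot_point('top','rack_floor')],status.sense()['tool_pos'])"
```

```text
display_rack find [([0.5634, -0.2922, 0.052], 0.71)]
display_rack spot [([0.5877, -0.3064, -0.0017], 0.72)]
rack_floor find [([0.5586, -0.292, 0.0525], 0.67)]
rack_floor spot [([0.585, -0.302, 0.0563], 0.68)]
[([0.5866, -0.3077, 0.0587], 0.93)] [ 0.63007953 -0.28247166  0.19906762]
```

View pics/w2.png

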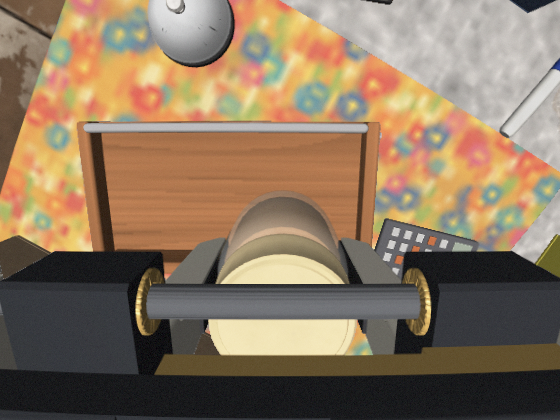

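The wrist view shows the jar held upright. The rack's rail is horizontal in the picture from (84,128) to (368,128), so the yaw is right.

```bash
python3 -c "
from h import *
a,b=wunp((84,128),.085),wunp((368,128),.085);d=b-a
print(a,b,np.linalg.norm(d),np.degrees(np.arctan2(d[1],d[0]))-90)
y=d/np.linalg.norm(d);x=np.array([y[1],-y[0],0])
print('centre from rail',(a+b)/2+.060*x)
p=np.array(status.sense()['tool_pos']);c=np.array([.5855,-.306,0])
for cc in (c,(a+b)/2+.060*x): print('tool in rack',(p-cc)@x,(p-cc)@y)
"
```

```text
[ 0.45029812 -0.30283599  0.085     ] [ 0.66030278 -0.1907485   0.085     ] 0.2380452957858071 -61.90945955028697
centre from rail [ 0.58355242 -0.29972452  0.085     ]
tool in rack 0.00023418269805725817 0.05040697316610219
tool in rack 0.006687487937095019 0.04917022228963175
```

Request:
jog_arm(
  commands=[
    [[0,0,0],[0,0,0.015],1],
    [[0,0,0],[0,0,0.035],1],
    [[0,0,0],[0,0,0.055],1],
    [[0,0,0],[0,0,0.072],1],
    [[0,0,0],[0,0,0.085],1],
  ],
)

```text
clock: 9.4
tool_pos: [0.6297, -0.2836, 0.1291]
orientation: [-3.14, -0.001, 2.064]
wrist_force: [-0.0, -0.4, -3.0]
opening: 0.0582
grasp_force: 30.0
```

Request:
jog_arm(
  commands=[
    [[0,0,0],[0,0,0.012],1],
    [[0,0,0],[0,0,0.024],1],
    [[0,0,0],[0,0,0.036],1],
    [[0,0,0],[0,0,0.046],1],
    [[0,0,0],[0,0,0.052],1],
  ],
)

```text
clock: 9.9
tool_pos: [0.6301, -0.2839, 0.0881]
orientation: [-3.141, -0.001, 2.063]
wrist_force: [-0.2, -0.1, -2.2]
opening: 0.0579
grasp_force: 30.0
```

Request:
jog_arm(
  commands=[
    [[0,0,0],[0,0,0.001],1],
    [[0,0,0],[0,0,0.003],1],
    [[0,0,0],[0,0,0.004],1],
    [[0,0,0],[0,0,0.005],1],
    [[0,0,0],[0,0,0.005],1],
  ],
)

```text
clock: 10.4
tool_pos: [0.6305, -0.284, 0.0852]
orientation: [3.141, 0.0, 2.063]
wrist_force: [-0.1, -0.3, -2.1]
opening: 0.0582
grasp_force: 30.0
```

Request:
jog_arm(
  commands=[
    [[0,0,0],[0,0,0.001],1],
    [[0,0,0],[0,0,0.002],1],
    [[0,0,0],[0,0,0.003],1],
    [[0,0,0],[0,0,0.003],1],
    [[0,0,0],[0,0,0.003],1],
  ],
)

```text
clock: 10.9
tool_pos: [0.6304, -0.284, 0.0826]
orientation: [3.142, -0.0, 2.063]
wrist_force: [0.6, -0.3, -3.1]
opening: 0.0579
grasp_force: 30.0
```

Request:
jog_arm(
  commands=[
    [[0,0,0],[0,0,0.001],1],
    [[0,0,0],[0,0,0.002],1],
    [[0,0,0],[0,0,0.002],1],
    [[0,0,0],[0,0,0.002],1],
    [[0,0,0],[0,0,0.002],1],
  ],
)

```text
clock: 11.4
tool_pos: [0.6305, -0.284, 0.0816]
orientation: [3.141, 0.0, 2.063]
wrist_force: [-1.1, 0.7, 2.3]
opening: 0.058
grasp_force: 30.0
```

The board has been touched (force went from -3 to +2.3 N). Release and lift.

Request:
jog_arm(
  commands=[
    [[0,0,0],[0,0,0],-1],
    [[0,0,0],[0,0,0],-1],
    [[0,0,0],[0,0,0],-1],
    [[0,0,0],[0,0,0],-1],
    [[0,0,0],[0,0,0],-1],
  ],
)

```text
clock: 11.9
tool_pos: [0.6305, -0.284, 0.081]
orientation: [3.141, -0.0, 2.063]
wrist_force: [0.1, 0.5, -0.5]
opening: 0.0913
grasp_force: 0.0
```

Request:
jog_arm(
  commands=[
    [[0,0,0],[0,0,-0.01],-1],
    [[0,0,0],[0,0,-0.03],-1],
    [[0,0,0],[0,0,-0.05],-1],
    [[0,0,0],[0,0,-0.08],-1],
    [[0,0,0],[0,0,-0.11],-1],
  ],
)

```text
clock: 12.4
tool_pos: [0.6308, -0.284, 0.1717]
orientation: [3.14, 0.001, 2.063]
wrist_force: [-0.4, -0.0, -0.6]
opening: 0.0929
grasp_force: 0.0
```

Request:
jog_arm(
  commands=[
    [[0,0,0],[0,0,-0.03],-1],
    [[0,0,0],[0,0,-0.06],-1],
    [[0,0,0],[0,0,-0.09],-1],
    [[0,0,0],[0,0,-0.11],-1],
    [[0,0,0],[0,0,-0.12],-1],
  ],
)

```text
clock: 12.9
tool_pos: [0.6314, -0.2839, 0.2692]
orientation: [3.138, 0.004, 2.063]
wrist_force: [-0.0, -0.2, 0.0]
opening: 0.093
grasp_force: 0.0
```

```bash
python3 -c "
from h import *
im=look('w3','jar_a')
plan([(.5,-.08,.26,112,2),(.4695,.366,.22,110,4)],-1)"
```

```text
jar_a find [([0.6263, -0.28, 0.1461], 0.98)]
jar_a spot [([0.628, -0.2806, 0.0538], 0.59)]
at [ 0.6305 -0.2839  0.266 ] [1.7995e+02 6.0000e-02 1.1822e+02] 13.05
[[[0.0, 0.0, 0.005], [0.0302, -0.0023, 0.0007], -1], [[0.0, 0.0, 0.01], [0.0603, -0.0046, 0.0014], -1], [[0.0, 0.0, 0.016], [0.0905, -0.007, 0.0021], -1], [[0.0, 0.0, 0.021], [0.1207, -0.0093, 0.0028], -1], [[0.0, 0.0, 0.026], [0.1509, -0.0116, 0.0036], -1]]
[[[0.0, 0.0, 0.005], [0.03, -0.004, 0.0007], -1], [[0.0, 0.0, 0.01], [0.06, -0.0079, 0.0015], -1], [[0.0, 0.0, 0.016], [0.09, -0.0119, 0.0022], -1], [[0.0, 0.0, 0.021], [0.12, -0.0158, 0.0029], -1], [[0.0, 0.0, 0.026], [0.15, -0.0198, 0.0036], -1]]
[[[0.0, 0.0, 0.001], [0.0266, 0.0087, 0.0025], -1], [[0.0, 0.0, 0.002], [0.0531, 0.0173, 0.005], -1], [[0.0, 0.0, 0.002], [0.0797, 0.026, 0.0075], -1], [[0.0, 0.0, 0.003], [0.1062, 0.0347, 0.01], -1], [[0.0, 0.0, 0.004], [0.1328, 0.0434, 0.0125], -1]]
[[[0.0, 0.0, 0.001], [0.0266, 0.0084, 0.0025], -1], [[0.0, 0.0, 0.002], [0.0533, 0.0169, 0.005], -1], [[0.0, 0.0, 0.002], [0.0799, 0.0253, 0.0075], -1], [[0.0, 0.0, 0.003], [0.1065, 0.0338, 0.01], -1], [[0.0, 0.0, 0.004], [0.1332, 0.0422, 0.0125], -1]]
[[[0.0, 0.0, 0.001], [0.0267, 0.0082, 0.0025], -1], [[0.0, 0.0, 0.002], [0.0534, 0.0164, 0.005], -1], [[0.0, 0.0, 0.003], [0.0801, 0.0246, 0.0075], -1], [[0.0, 0.0, 0.003], [0.1068, 0.0328, 0.01], -1], [[0.0, 0.0, 0.004], [0.1335, 0.041, 0.0125], -1]]
[[[0.0, 0.0, 0.001], [0.0268, 0.008, 0.0025], -1], [[0.0, 0.0, 0.002], [0.0536, 0.016, 0.005], -1], [[0.0, 0.0, 0.003], [0.0803, 0.0239, 0.0075], -1], [[0.0, 0.0, 0.003], [0.1071, 0.0319, 0.01], -1], [[0.0, 0.0, 0.004], [0.1339, 0.0399, 0.0125], -1]]
```

The first jar is standing on the board. Now to the other one.

Request:
jog_arm(
  commands=[
    [[0,0,0.005],[0.03,-0.002,0.001],-1],
    [[0,0,0.01],[0.06,-0.005,0.001],-1],
    [[0,0,0.016],[0.091,-0.007,0.002],-1],
    [[0,0,0.021],[0.121,-0.009,0.003],-1],
    [[0,0,0.026],[0.151,-0.012,0.004],-1],
  ],
)

```text
clock: 13.55
tool_pos: [0.5635, -0.1812, 0.2606]
orientation: [-3.14, -0.002, 2.008]
wrist_force: [0.1, -0.2, 0.2]
opening: 0.0929
grasp_force: 0.0
```

Request:
jog_arm(
  commands=[
    [[0,0,0.005],[0.03,-0.004,0.001],-1],
    [[0,0,0.01],[0.06,-0.008,0.002],-1],
    [[0,0,0.016],[0.09,-0.012,0.002],-1],
    [[0,0,0.021],[0.12,-0.016,0.003],-1],
    [[0,0,0.026],[0.15,-0.02,0.004],-1],
  ],
)

```text
clock: 14.05
tool_pos: [0.498, -0.0794, 0.2577]
orientation: [-3.14, -0.001, 1.954]
wrist_force: [0.6, -0.0, -0.1]
opening: 0.0928
grasp_force: 0.0
```

Request:
jog_arm(
  commands=[
    [[0,0,0.001],[0.027,0.009,0.003],-1],
    [[0,0,0.002],[0.053,0.017,0.005],-1],
    [[0,0,0.002],[0.08,0.026,0.008],-1],
    [[0,0,0.003],[0.106,0.035,0.01],-1],
    [[0,0,0.004],[0.133,0.043,0.013],-1],
  ],
)

```text
clock: 14.55
tool_pos: [0.4908, 0.032, 0.2474]
orientation: [-3.14, -0.001, 1.946]
wrist_force: [0.0, 0.1, -0.3]
opening: 0.0928
grasp_force: 0.0
```

Request:
jog_arm(
  commands=[
    [[0,0,0.001],[0.027,0.008,0.003],-1],
    [[0,0,0.002],[0.053,0.017,0.005],-1],
    [[0,0,0.002],[0.08,0.025,0.008],-1],
    [[0,0,0.003],[0.107,0.034,0.01],-1],
    [[0,0,0.004],[0.133,0.042,0.013],-1],
  ],
)

```text
clock: 15.05
tool_pos: [0.483, 0.1433, 0.2369]
orientation: [-3.14, -0.0, 1.938]
wrist_force: [-0.0, 0.1, 0.5]
opening: 0.0927
grasp_force: 0.0
```

Request:
jog_arm(
  commands=[
    [[0,0,0.001],[0.027,0.008,0.003],-1],
    [[0,0,0.002],[0.053,0.016,0.005],-1],
    [[0,0,0.003],[0.08,0.025,0.008],-1],
    [[0,0,0.003],[0.107,0.033,0.01],-1],
    [[0,0,0.004],[0.134,0.041,0.013],-1],
  ],
)

```text
clock: 15.55
tool_pos: [0.4753, 0.2549, 0.2264]
orientation: [-3.139, 0.0, 1.929]
wrist_force: [-0.2, 0.4, 0.4]
opening: 0.0932
grasp_force: 0.0
```

Request:
jog_arm(
  commands=[
    [[0,0,0.001],[0.027,0.008,0.003],-1],
    [[0,0,0.002],[0.054,0.016,0.005],-1],
    [[0,0,0.003],[0.08,0.024,0.008],-1],
    [[0,0,0.003],[0.107,0.032,0.01],-1],
    [[0,0,0.004],[0.134,0.04,0.013],-1],
  ],
)

```text
clock: 16.05
tool_pos: [0.4678, 0.3663, 0.2159]
orientation: [-3.139, 0.001, 1.921]
wrist_force: [-0.2, 0.7, 0.8]
opening: 0.0931
grasp_force: 0.0
```

```bash
python3 -c "
from h import *
im=look('w4','jar_a');print(wunp((282,203),.091),status.sense()['tool_pos'])"
```

```text
jar_a find [([0.553, 0.3414, 0.0579], 0.87), ([0.6516, 0.3507, 0.0522], 0.83), ([0.4656, 0.3753, 0.0863], 0.73), ([0.5086, 0.2784, 0.0605], 0.72)]
jar_a spot [([0.5107, 0.2604, -0.0001], 0.97), ([0.5748, 0.3331, -0.006], 0.81), ([0.6676, 0.3276, -0.0018], 0.67), ([0.471, 0.3675, -0.0034], 0.63)]
[0.4655274  0.36617813 0.091     ] [0.46706512 0.36674435 0.21591392]
```

View pics/w4.png

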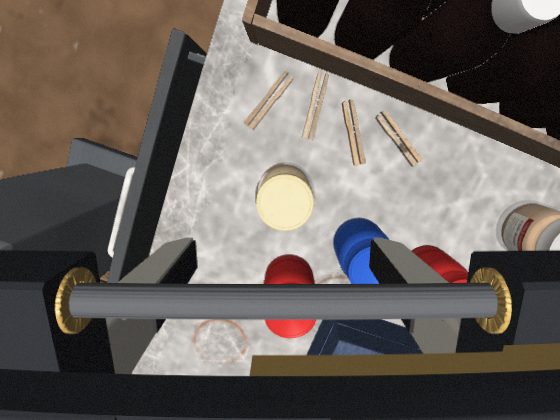

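The cream lid is at (285,202), centred. Blue (360,250) and red (290,295) are clear of the finger paths. The bottle crate wall at the top needs a clearance check.

```bash
python3 -c "
from h import *
print(wunp((285,202),.091))
for z in(0,.06,.12): print(z,wunp((300,45),z).round(3),wunp((450,100),z).round(3), unp('top',(88,245),z).round(3))
print(unp('top',(30,269),.2),unp('top',(35,209),.2))"
```

```text
[0.467745   0.36798402 0.091     ]
0 [0.43  0.517 0.   ] [0.608 0.523 0.   ] [0.493 0.508 0.   ]
0.06 [0.432 0.503 0.06 ] [0.582 0.508 0.06 ] [0.486 0.48  0.06 ]
0.12 [0.435 0.489 0.12 ] [0.556 0.493 0.12 ] [0.479 0.452 0.12 ]
[0.42366445 0.53310304 0.2       ] [0.54709385 0.53195119 0.2       ]
```

Request:
jog_arm(
  commands=[
    [[0,0,0],[0,0,0.024],-1],
    [[0,0,0],[0,0,0.048],-1],
    [[0,0,0],[0,0,0.073],-1],
    [[0,0,0],[0,0,0.097],-1],
    [[0,0,0],[0,0,0.12],-1],
  ],
)

```text
clock: 16.7
tool_pos: [0.469, 0.3635, 0.12]
orientation: [-3.14, 0.002, 1.919]
wrist_force: [0.2, 0.3, -0.9]
opening: 0.0932
grasp_force: 0.0
```

Request:
jog_arm(
  commands=[
    [[0,0,0],[0,0,0.03],-1],
    [[0,0,0],[0,0,0.06],-1],
    [[0,0,0],[0,0,0.09],-1],
    [[0,0,0],[0,0,0.108],-1],
    [[0,0,0],[0,0,0.117],-1],
  ],
)

```text
clock: 17.2
tool_pos: [0.4684, 0.3641, 0.0261]
orientation: [-3.139, 0.002, 1.919]
wrist_force: [-0.1, -0.1, -0.2]
opening: 0.0932
grasp_force: 0.0
```

Request:
jog_arm(
  commands=[
    [[0,0,0],[0,0,0],1],
    [[0,0,0],[0,0,0],1],
    [[0,0,0],[0,0,0],1],
    [[0,0,0],[0,0,0],1],
    [[0,0,0],[0,0,0],1],
  ],
)

```text
clock: 17.7
tool_pos: [0.4692, 0.3666, 0.0283]
orientation: [3.139, -0.001, 1.921]
wrist_force: [0.2, 0.7, -0.5]
opening: 0.0581
grasp_force: 30.1
```

Request:
jog_arm(
  commands=[
    [[0,0,0],[0,0,0],1],
    [[0,0,0],[0,0,0],1],
    [[0,0,0],[0,0,0],1],
    [[0,0,0],[0,0,0],1],
    [[0,0,0],[0,0,0],1],
  ],
)

```text
clock: 18.2
tool_pos: [0.4692, 0.3667, 0.0283]
orientation: [3.14, -0.001, 1.921]
wrist_force: [1.3, -0.1, 4.7]
opening: 0.0581
grasp_force: 30.0
```

```bash
python3 -c "
from h import *
plan([(.47,.366,.23,110,2),(.49,-.06,.245,114,4),(.542,-.330,.23,118,3)],1)"
```

```text
at [0.4692 0.3667 0.0283] [ 1.7988e+02 -4.0000e-02  1.1004e+02] 18.2
[[[0.0, 0.0, 0.0], [-0.0001, 0.0001, -0.0252], 1], [[0.0, 0.0, 0.0], [-0.0002, 0.0002, -0.0504], 1], [[0.0, 0.0, 0.0], [-0.0003, 0.0004, -0.0757], 1], [[0.0, 0.0, 0.0], [-0.0004, 0.0005, -0.1009], 1], [[0.0, 0.0, 0.0], [-0.0005, 0.0006, -0.1261], 1]]
[[[0.0, 0.0, 0.0], [-0.0001, 0.0001, -0.0252], 1], [[0.0, 0.0, 0.0], [-0.0002, 0.0002, -0.0504], 1], [[0.0, 0.0, 0.0], [-0.0003, 0.0003, -0.0757], 1], [[0.0, 0.0, 0.0], [-0.0004, 0.0004, -0.1009], 1], [[0.0, 0.0, 0.0], [-0.0005, 0.0005, -0.1261], 1]]
[[[0.0, 0.0, -0.002], [-0.0254, -0.0079, -0.0009], 1], [[0.0, 0.0, -0.003], [-0.0509, -0.0159, -0.0019], 1], [[0.0, 0.0, -0.005], [-0.0763, -0.0238, -0.0028], 1], [[0.0, 0.0, -0.007], [-0.1018, -0.0317, -0.0038], 1], [[0.0, 0.0, -0.008], [-0.1272, -0.0397, -0.0047], 1]]
[[[0.0, 0.0, -0.002], [-0.0253, -0.0084, -0.0009], 1], [[0.0, 0.0, -0.003], [-0.0506, -0.0167, -0.0019], 1], [[0.0, 0.0, -0.005], [-0.0759, -0.0251, -0.0028], 1], [[0.0, 0.0, -0.007], [-0.1012, -0.0335, -0.0038], 1], [[0.0, 0.0, -0.008], [-0.1265, -0.0419, -
[... 637 characters left out ...]
4, 0.0025], 1], [[0.0, 0.0, -0.007], [-0.067, -0.0156, 0.0038], 1], [[0.0, 0.0, -0.009], [-0.0893, -0.0208, 0.005], 1], [[0.0, 0.0, -0.011], [-0.1116, -0.026, 0.0063], 1]]
[[[0.0, 0.0, -0.002], [-0.0222, -0.0057, 0.0013], 1], [[0.0, 0.0, -0.004], [-0.0444, -0.0114, 0.0025], 1], [[0.0, 0.0, -0.007], [-0.0666, -0.0171, 0.0037], 1], [[0.0, 0.0, -0.009], [-0.0888, -0.0228, 0.005], 1], [[0.0, 0.0, -0.011], [-0.111, -0.0286, 0.0062], 1]]
[[[0.0, 0.0, -0.002], [-0.0221, -0.0062, 0.0013], 1], [[0.0, 0.0, -0.004], [-0.0441, -0.0125, 0.0025], 1], [[0.0, 0.0, -0.007], [-0.0662, -0.0187, 0.0038], 1], [[0.0, 0.0, -0.009], [-0.0882, -0.0249, 0.005], 1], [[0.0, 0.0, -0.011], [-0.1103, -0.0311, 0.0063], 1]]
```

Request:
jog_arm(
  commands=[
    [[0,0,0],[0,0,-0.015],1],
    [[0,0,0],[0,0,-0.04],1],
    [[0,0,0],[0,0,-0.07],1],
    [[0,0,0],[0,0,-0.1],1],
    [[0,0,0],[0,0,-0.13],1],
  ],
)

```text
clock: 18.7
tool_pos: [0.467, 0.365, 0.1316]
orientation: [-3.138, 0.001, 1.921]
wrist_force: [-0.2, 0.6, -2.1]
opening: 0.0582
grasp_force: 30.0
```

Request:
jog_arm(
  commands=[
    [[0,0,0],[0,0,-0.03],1],
    [[0,0,0],[0,0,-0.06],1],
    [[0,0,0],[0,0,-0.09],1],
    [[0,0,0],[0,0,-0.11],1],
    [[0,0,0],[0,0,-0.122],1],
  ],
)

```text
clock: 19.2
tool_pos: [0.4676, 0.3659, 0.2299]
orientation: [-3.141, 0.0, 1.921]
wrist_force: [-0.2, -0.3, -2.7]
opening: 0.0581
grasp_force: 30.0
```

Request:
jog_arm(
  commands=[
    [[0,0,-0.002],[-0.015,-0.005,-0.001],1],
    [[0,0,-0.003],[-0.04,-0.012,-0.002],1],
    [[0,0,-0.005],[-0.07,-0.022,-0.003],1],
    [[0,0,-0.007],[-0.1,-0.031,-0.004],1],
    [[0,0,-0.008],[-0.127,-0.04,-0.005],1],
  ],
)

```text
clock: 19.7
tool_pos: [0.4723, 0.2563, 0.2314]
orientation: [-3.137, 0.002, 1.937]
wrist_force: [0.4, -0.0, -1.4]
opening: 0.0578
grasp_force: 30.0
```

Request:
jog_arm(
  commands=[
    [[0,0,-0.002],[-0.025,-0.008,-0.001],1],
    [[0,0,-0.003],[-0.051,-0.017,-0.002],1],
    [[0,0,-0.005],[-0.076,-0.025,-0.003],1],
    [[0,0,-0.007],[-0.101,-0.034,-0.004],1],
    [[0,0,-0.008],[-0.127,-0.042,-0.005],1],
  ],
)

```text
clock: 20.2
tool_pos: [0.4766, 0.1503, 0.2357]
orientation: [-3.137, 0.0, 1.954]
wrist_force: [-0.4, 0.2, -2.9]
opening: 0.0579
grasp_force: 30.0
```

Request:
jog_arm(
  commands=[
    [[0,0,-0.002],[-0.025,-0.009,-0.001],1],
    [[0,0,-0.003],[-0.05,-0.018,-0.002],1],
    [[0,0,-0.005],[-0.076,-0.026,-0.003],1],
    [[0,0,-0.007],[-0.101,-0.035,-0.004],1],
    [[0,0,-0.008],[-0.126,-0.044,-0.005],1],
  ],
)

```text
clock: 20.7
tool_pos: [0.4815, 0.0439, 0.2397]
orientation: [-3.137, -0.001, 1.97]
wrist_force: [0.2, -0.3, -2.0]
opening: 0.0581
grasp_force: 30.0
```

Request:
jog_arm(
  commands=[
    [[0,0,-0.002],[-0.025,-0.009,-0.001],1],
    [[0,0,-0.003],[-0.05,-0.019,-0.002],1],
    [[0,0,-0.005],[-0.075,-0.028,-0.003],1],
    [[0,0,-0.007],[-0.1,-0.037,-0.004],1],
    [[0,0,-0.008],[-0.125,-0.046,-0.005],1],
  ],
)

```text
clock: 21.2
tool_pos: [0.4863, -0.0621, 0.2437]
orientation: [-3.138, -0.001, 1.987]
wrist_force: [0.5, 0.6, -1.4]
opening: 0.0583
grasp_force: 30.0
```

Request:
jog_arm(
  commands=[
    [[0,0,-0.002],[-0.022,-0.005,0.001],1],
    [[0,0,-0.004],[-0.045,-0.01,0.003],1],
    [[0,0,-0.007],[-0.067,-0.016,0.004],1],
    [[0,0,-0.009],[-0.089,-0.021,0.005],1],
    [[0,0,-0.011],[-0.112,-0.026,0.006],1],
  ],
)

```text
clock: 21.7
tool_pos: [0.5035, -0.1519, 0.2387]
orientation: [-3.138, -0.002, 2.01]
wrist_force: [0.1, -0.6, -3.0]
opening: 0.0585
grasp_force: 30.0
```

Request:
jog_arm(
  commands=[
    [[0,0,-0.002],[-0.022,-0.006,0.001],1],
    [[0,0,-0.004],[-0.044,-0.011,0.003],1],
    [[0,0,-0.007],[-0.067,-0.017,0.004],1],
    [[0,0,-0.009],[-0.089,-0.023,0.005],1],
    [[0,0,-0.011],[-0.111,-0.029,0.006],1],
  ],
)

```text
clock: 22.2
tool_pos: [0.5203, -0.242, 0.2336]
orientation: [-3.138, -0.003, 2.033]
wrist_force: [0.3, 0.3, -2.5]
opening: 0.0583
grasp_force: 30.0
```

Request:
jog_arm(
  commands=[
    [[0,0,-0.002],[-0.03,-0.008,0.001],1],
    [[0,0,-0.004],[-0.06,-0.016,0.003],1],
    [[0,0,-0.007],[-0.085,-0.024,0.004],1],
    [[0,0,-0.009],[-0.1,-0.028,0.005],1],
    [[0,0,-0.011],[-0.11,-0.031,0.006],1],
  ],
)

```text
clock: 22.7
tool_pos: [0.5382, -0.3317, 0.2292]
orientation: [-3.14, -0.003, 2.056]
wrist_force: [0.2, -0.2, -1.9]
opening: 0.0581
grasp_force: 30.0
```

```bash
python3 -c "
from h import *
p=np.array(status.sense()['tool_pos']);t=np.radians(-62);d=p-[.5855,-.306,0]
print(p,d@[np.cos(t),np.sin(t),0],d@[-np.sin(t),np.cos(t),0])
plan([(.542,-.330,.15,118,1)],1)"
```

```text
[ 0.53817889 -0.33170469  0.22918854] 0.0004799774255244222 -0.05384968261044953
at [ 0.5382 -0.3317  0.2292] [-1.7989e+02 -1.4000e-01  1.1778e+02] 22.7
[[[0.0, 0.0, 0.0], [-0.0001, 0.0011, 0.0198], 1], [[0.0, 0.0, -0.001], [-0.0002, 0.0022, 0.0396], 1], [[-0.001, -0.001, -0.001], [-0.0004, 0.0032, 0.0594], 1], [[-0.001, -0.001, -0.001], [-0.0005, 0.0043, 0.0792], 1], [[-0.001, -0.001, -0.002], [-0.0006, 0.0054, 0.099], 1]]
```

Request:
jog_arm(
  commands=[
    [[0,0,0],[0,0.001,0.02],1],
    [[0,0,0],[0,0.002,0.045],1],
    [[0,0,0],[0,0.003,0.07],1],
    [[0,0,0],[0,0.003,0.09],1],
    [[0,0,0],[0,0.003,0.105],1],
  ],
)

```text
clock: 23.2
tool_pos: [0.5409, -0.3283, 0.1451]
orientation: [-3.14, -0.003, 2.058]
wrist_force: [0.2, 0.1, -2.8]
opening: 0.0583
grasp_force: 30.0
```

Request:
jog_arm(
  commands=[
    [[0,0,0],[0,0,0.015],1],
    [[0,0,0],[0,0,0.03],1],
    [[0,0,0],[0,0,0.045],1],
    [[0,0,0],[0,0,0.057],1],
    [[0,0,0],[0,0,0.065],1],
  ],
)

```text
clock: 23.7
tool_pos: [0.5414, -0.3294, 0.0936]
orientation: [-3.141, -0.001, 2.057]
wrist_force: [0.2, 0.3, -1.5]
opening: 0.0582
grasp_force: 30.0
```

Request:
jog_arm(
  commands=[
    [[0,0,0],[0,0,0.001],1],
    [[0,0,0],[0,0,0.002],1],
    [[0,0,0],[0,0,0.003],1],
    [[0,0,0],[0,0,0.003],1],
    [[0,0,0],[0,0,0.003],1],
  ],
)

```text
clock: 24.2
tool_pos: [0.5419, -0.3296, 0.0927]
orientation: [3.141, 0.001, 2.057]
wrist_force: [0.3, 0.2, -2.6]
opening: 0.0581
grasp_force: 30.0
```

Request:
jog_arm(
  commands=[
    [[0,0,0],[0,0,0.002],1],
    [[0,0,0],[0,0,0.004],1],
    [[0,0,0],[0,0,0.006],1],
    [[0,0,0],[0,0,0.008],1],
    [[0,0,0],[0,0,0.009],1],
  ],
)

```text
clock: 24.7
tool_pos: [0.5416, -0.3295, 0.0848]
orientation: [-3.141, -0.0, 2.057]
wrist_force: [-0.6, 0.4, -2.6]
opening: 0.0581
grasp_force: 30.0
```

Request:
jog_arm(
  commands=[
    [[0,0,0],[0,0,0.001],1],
    [[0,0,0],[0,0,0.002],1],
    [[0,0,0],[0,0,0.002],1],
    [[0,0,0],[0,0,0.002],1],
    [[0,0,0],[0,0,0.002],1],
  ],
)

```text
clock: 25.2
tool_pos: [0.5417, -0.3295, 0.0835]
orientation: [3.142, -0.0, 2.057]
wrist_force: [-0.0, 0.2, -2.2]
opening: 0.058
grasp_force: 30.0
```

Request:
jog_arm(
  commands=[
    [[0,0,0],[0,0,0.001],1],
    [[0,0,0],[0,0,0.001],1],
    [[0,0,0],[0,0,0.001],1],
    [[0,0,0],[0,0,0.001],1],
    [[0,0,0],[0,0,0.001],1],
  ],
)

```text
clock: 25.7
tool_pos: [0.5419, -0.3296, 0.0832]
orientation: [3.141, 0.0, 2.057]
wrist_force: [-1.9, 0.8, 5.7]
opening: 0.0582
grasp_force: 30.0
```

Request:
jog_arm(
  commands=[
    [[0,0,0],[0,0,0.001],1],
    [[0,0,0],[0,0,0.001],1],
    [[0,0,0],[0,0,0.001],1],
    [[0,0,0],[0,0,0.001],1],
    [[0,0,0],[0,0,0.001],1],
  ],
)

```text
clock: 26.2
tool_pos: [0.5419, -0.3296, 0.0832]
orientation: [-3.142, 0.001, 2.057]
wrist_force: [-2.7, 0.7, 9.2]
opening: 0.0585
grasp_force: 30.0
```

Contact. Release and rise.

Request:
jog_arm(
  commands=[
    [[0,0,0],[0,0,0],-1],
    [[0,0,0],[0,0,0],-1],
    [[0,0,0],[0,0,0],-1],
    [[0,0,0],[0,0,0],-1],
    [[0,0,0],[0,0,0],-1],
  ],
)

```text
clock: 26.7
tool_pos: [0.5417, -0.3295, 0.0816]
orientation: [-3.142, -0.0, 2.057]
wrist_force: [0.3, 0.0, 1.0]
opening: 0.0911
grasp_force: 0.0
```

Request:
jog_arm(
  commands=[
    [[0,0,0],[0,0,-0.01],-1],
    [[0,0,0],[0,0,-0.03],-1],
    [[0,0,0],[0,0,-0.05],-1],
    [[0,0,0],[0,0,-0.08],-1],
    [[0,0,0],[0,0,-0.11],-1],
  ],
)

```text
clock: 27.2
tool_pos: [0.5417, -0.3294, 0.1711]
orientation: [3.141, -0.0, 2.057]
wrist_force: [0.6, -0.0, 0.5]
opening: 0.093
grasp_force: 0.0
```

Request:
jog_arm(
  commands=[
    [[0,0,0],[0,0,-0.03],-1],
    [[0,0,0],[0,0,-0.06],-1],
    [[0,0,0],[0,0,-0.09],-1],
    [[0,0,0],[0,0,-0.11],-1],
    [[0,0,0],[0,0,-0.12],-1],
  ],
)

```text
clock: 27.7
tool_pos: [0.5425, -0.3295, 0.2684]
orientation: [3.139, 0.003, 2.057]
wrist_force: [0.1, 0.5, -0.2]
opening: 0.0926
grasp_force: 0.0
```

Request:
jog_arm(
  commands=[
    [[0,0,0],[0,0,0],-1],
    [[0,0,0],[0,0,0],-1],
    [[0,0,0],[0,0,0],-1],
    [[0,0,0],[0,0,0],-1],
    [[0,0,0],[0,0,0],-1],
  ],
)

```text
clock: 28.2
tool_pos: [0.5415, -0.3294, 0.2651]
orientation: [-3.141, -0.001, 2.057]
wrist_force: [-0.8, 0.3, -1.0]
opening: 0.0928
grasp_force: 0.0
```

```bash
python3 -c "
from h import *
cv2.imwrite('pics/s5.png',get_image('side'))
for t in('jar_a','pickle_jar'): print([(np.round(d['centre'],3).tolist(),round(d['p'],2)) for d in spot_point('side',t)])
look('w5','jar_a')"
```

```text
[([0.666, 0.332, 0.001], 0.95), ([0.512, 0.263, -0.001], 0.78), ([0.507, 0.072, 0.003], 0.76), ([0.633, -0.285, 0.057], 0.73), ([0.544, -0.33, 0.053], 0.64)]
[([0.431, -0.019, -0.005], 0.71)]
jar_a find [([0.538, -0.322, 0.1427], 0.82), ([0.6162, -0.2825, 0.1465], 0.71)]
jar_a spot [([0.5445, -0.3289, 0.0483], 0.6), ([0.6296, -0.2835, 0.0562], 0.59)]
```

View pics/s5.png

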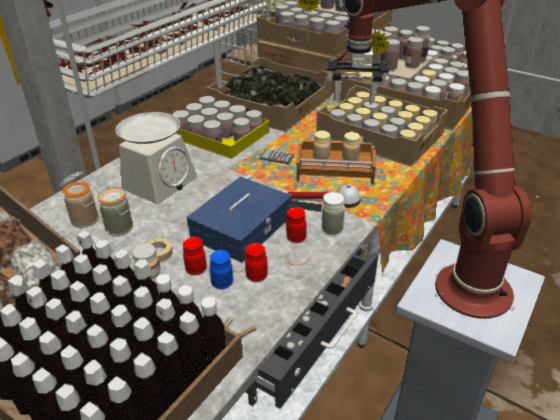

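Both cream jars stand upright behind the rail, at (323,145) and (352,147). The pickle jar at (333,213) is unmoved and the gripper is clear.

```bash
python3 -c "
from station import *
print(workorder.finish_job())"
```

```text
the job is handed in; nothing more can be done
None
```

Both cream-lidded jars were set down gently and stand upright on the rack's board behind the rail; the pickle jar is where it was, and the job was handed in at about 28 s (no verdict was returned).

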